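Scoop two small onions out of the prep bin

ROBOT

A 6-joint arm with a two-finger parallel gripper is mounted at the origin on the work surface. World frame = base frame: x ahead of the robot, y to its left, z up, the work surface at z = 0. Lengths are in mm, angles in rad, forces in N, time in s.
With the tool pointing down it reaches from about 275 to 1000 mm from the base axis. Payload 8.4 kg.
Tool frame: the origin (TCP) lies between the finger pads; the fingertips stand 17 mm ahead of it and the grasp point (between the pads) lies 2 mm behind it (r.tcp_to_tips is the distance from the TCP to the fingertips, in mm); z points along the fingers, y is the line along which they close (so a half turn about z gives the same grasp; the last joint's range is limited). The gripper opens to 85 mm and grips with 20 to 120 N. Pads are 22 mm wide; open, the fingers measure 114 mm over their backs; the gripper's body (76 mm by 85 mm) begins 54 mm behind the grasp point. The pads swing forward as they close: fully open they stand 13 mm farther back than shut.
Start: joints at [-1.185, 0.353, 1.633, -0, 1.155, -0.002], TCP at [236.344, -578.593, 248.281] pointing down, gripper open.
Joint ranges: [-2.63, 2.63], [-0.92, 2.1], [0.06, 2.66], [-1.3, 4.44], [0, 2.69], [-3.02, 3.02]. Speed limits (rad/s): [2.22, 2.22, 2.79, 3.14, 3.14, 3.14].

INTERFACE

Orientations are given as [roll, pitch, yaw] about the fixed x, y, z axes, in that order (R = Rz(yaw) Ry(pitch) Rx(roll)).
In Python, from rig import r gives the robot as it stands. The module is installed in compiled form; this text tells all that it offers.
- The arm moves only by the tool apply_moves, never from a script. Its argument "series" is text: rows parted by semicolons, each of 7 numbers parted by spaces: the shift along the tool's x, y, z in cm, then the turn, a rotation vector about the tool's x, y, z in rad, then the gripper's target within -1 to 1 (shut at 1, half-way at 0, fully open at -1). In form: tx ty tz rx ry rz fingers; .... A call has exactly 10 rows; each row shifts and turns the commanded pose from where the row before left it, along the tool's axes as they then stand; what a row does not reach is not made up. A row lasts 1/12 s, in which the tool goes at most 41.7 mm and 7.16 degrees, less where a joint would pass 70% of its speed; a pose out of reach is approached as far as the arm can. A call with a gripper value outside its range is refused whole. The fingers move at their own pace and stop on an object; "squeeze" is the grip in N (left out, the last holds). Time passes only in rows, so rows that do not move let the fingers close, or fill a call up. It gives the time, the measured TCP pose, the force and the opening at its end, in the units of the state.
- r.sense(): the state, without advancing time (a new reading comes with each control period).
- r.grab_frame(name): name is "scene" or "top" or "wrist"; returns the picture (400x640x3 uint8, blue, green, red); there is no depth.
- r.camera_info(name): a dict with "K" (3x3 intrinsics, pixels), "extrinsics" (4x4, takes a point from camera to world coordinates). Camera axes: x right, y down, z forward; pixel columns grow to the right and rows downward; lengths in mm; the calibration is good to about 2 mm. The wrist camera is an equidistant fisheye: a pixel r from the principal point sees the ray r / f radians off the axis. A picture is of the moment at which its call begins: read the wrist's pose just before it. camera_info takes no time and is no camera call; for the wrist camera it gives the pose at the moment of the call.
- r.sign_off(): hands the job in, once; it reports no verdict.
The state is a dict: "clock": time; "qpos": joint angles; "qvel": joint speeds; "joint_efforts": joint torques, N m; "eef_pos": TCP position; "tcp_rot": TCP orientation; "contact_force": force on the tool from outside, world axes, zero at the start; "wrist_torque": the same for the moment, N m; "opening": opening from 0.0 (shut) to 1.0 (fully open).
Only numpy, scipy, OpenCV 4.12 (cv2) and the standard library are available. Lean on these libraries where they do the work, as an engineer would, in place of code of your own. Each camera call takes 0.05 s, during which the arm holds its last target. There are 200 camera calls.

TASK

With the metal scoop that has the red handle, scoop both small onions out of the white bin: run the scoop along the bin floor so that the onions ride up into it against the far left corner. Then set the scoop, with both onions in it, down level on the open part of the green board beside the bin (do not drop it) and let go. Do not touch the onions with the gripper.

Things in the scene. Friction and masses are not known exactly. Their poses are not given: they have to be found in the camera images.
- board: Fixed green board 330 x 440 x 12 mm (x, y, z) with a white open bin fixed on it. Origin: centre of the underside; x away from the robot, y left, z up. Bin inner faces: x -140 and +140, y -185 and -15; inner floor z 16, rim z 62; walls 4 thick. Open part, y 0 to 220: two scoops of one shape at about x -85 and +85, y 120, either way round, one with a red handle, one all black.
- scoop: Metal scoop, red handle, 0.25 kg, on the board. Origin: centre of the flat 120 x 120 mm underside; x to the open front (away from the robot), z up. Floor 2 thick, lip at x +60; back and side walls 3 thick, 34 high (18 at the front). Red bar over the middle along y on two side uprights: 120 long, 18 wide in x, 24 high, centre z 120; pinch it across the 18 from above.
- onion_a: Flat golden onion, 46 mm across, 34 high, 45 g, smooth, on the bin floor. Origin: its centre. Slides ahead of the scoop until a wall stops it, then rides over the lip; may roll, so tip the scoop back before lifting. Board frame: both start at x +30 to +115, y -105 to -45, so the scoop fits behind them and can run to the far wall (x +140) beside the left wall (y -15).
- onion_b: The second onion, the same in size and look; one lies farther along the bin than the other. Origin: its centre. Scooping is easiest with the scoop level, skimming 1 to 2 mm above the bin floor at about 50 mm per second; if it jams, back off a few mm and go on.
There are look-alikes about, which are no part of the job. Leave any pink, purple or turquoise look-alike of the onion_b alone.

How it is judged:
By the outcome, as a careful person would: the job done as asked, in the order asked, and still so for the second after the job is handed in, with the robot touching nothing.
It also fails if it takes over 67 s, if anything falls off the work surface, if the arm or the gripper's body presses on something with over 40 N, if the wrist force passes 120 N, or if a joint passes its speed limit or range.

## Working session

There is one attempt and no reset: what is moved stays moved. The work goes in short steps, Python scripts to look and compute and a tool call to move; the robot and the scene stay as the last step left them, time stands still between calls to the robot, and variables do not carry over. Pictures are saved under pics/ and viewed, on a budget of 10 in all, crops included, one or two more only if the job needs it, and the job is handed in when it is done.

Besides the shell and the picture viewer there is one more tool, called after ">>>" as name(argument=value, ...) on one line, values as JSON. apply_moves: Moves the arm, as the interface text tells. Its arguments: {"type":"object","properties":{"series":{"type":"string"},"squeeze":{"type":"number"}},"required":["series"]}

```bash
mkdir -p pics; python3 - <<'E'
from rig import r
import cv2,numpy as np
for n in("scene","top"):
    cv2.imwrite(f"pics/{n}0.png",r.grab_frame(n)); c=r.camera_info(n); print(n,np.round(c["K"],1).tolist(),np.round(c["extrinsics"],3).tolist())
s=r.sense();print(s["clock"],s["eef_pos"],s["tcp_rot"],s["contact_force"],s["opening"],r.tcp_to_tips)
E
```

```text
scene [[421.1, 0.0, 312.9], [0.0, 421.1, 197.4], [0.0, 0.0, 1.0]] [[0.318, 0.81, -0.493, 1073.815], [0.948, -0.275, 0.159, -113.931], [-0.007, -0.518, -0.855, 762.487], [0.0, 0.0, 0.0, 1.0]]
top [[364.6, 0.0, 320.6], [0.0, 364.6, 199.3], [0.0, 0.0, 1.0]] [[0.012, -0.991, 0.13, 524.377], [-1.0, -0.015, -0.021, 29.439], [0.023, -0.129, -0.991, 813.519], [0.0, 0.0, 0.0, 1.0]]
0.1 [ 236.18004426 -578.20362842  247.63176514] [-3.14029372e+00  2.41845802e-06  3.87798842e-01] [-1.51583379  0.35228538 -0.03260716] 1.00105288444467 17.0
```

View pics/top0.png

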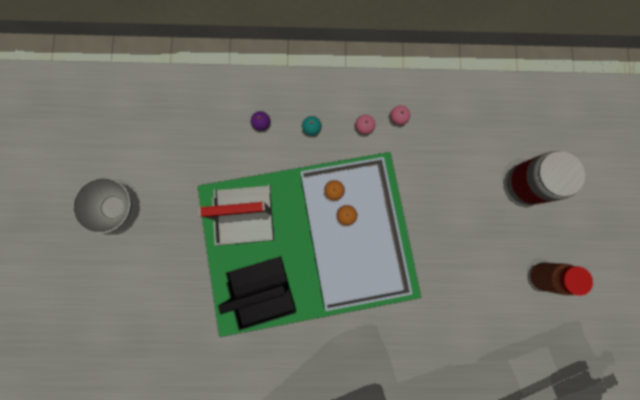

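View pics/scene0.png

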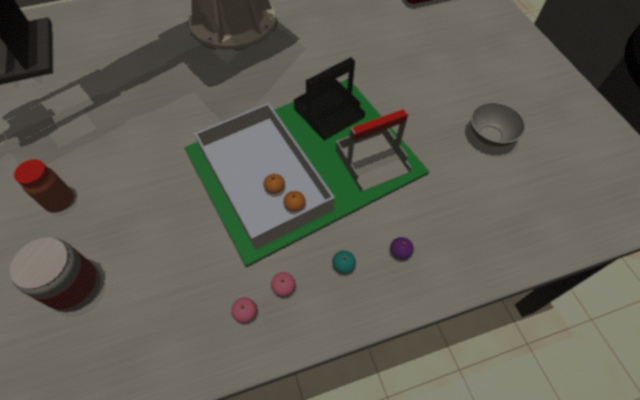

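Candidates. Scoops: red-handled one at top (237,210), black one at (258,292). Onions: golden ones at top (334,190) and (347,215). Look-alikes to leave alone: purple (260,121), turquoise (312,126), pink (365,124) and (400,115). I choose the red scoop and the two golden onions in the bin. Next I measure and make one close crop.

```bash
cat >h.py <<'E'
from rig import r
import cv2,numpy as np
def ray(n,uv,ci=None):
    c=ci or r.camera_info(n);K=np.array(c["K"]);E=np.array(c["extrinsics"])
    x=(uv[0]-K[0,2])/K[0,0];y=(uv[1]-K[1,2])/K[1,1];d=np.array([x,y,1.])
    if n=="wrist":
        t=np.hypot(x,y);d=np.array([x/t*np.sin(t),y/t*np.sin(t),np.cos(t)]) if t>1e-9 else np.array([0,0,1.])
    return E[:3,3],E[:3,:3]@d/np.linalg.norm(d)
def onz(n,uv,z,ci=None):
    o,d=ray(n,uv,ci);return o+d*(z-o[2])/d[2]
def tri(a,b):
    (o,d),(p,e)=a,b
    s=np.linalg.lstsq(np.c_[d,-e],p-o,rcond=None)[0];A=o+s[0]*d;B=p+s[1]*e
    return (A+B)/2,np.linalg.norm(A-B)
def blobs(img,lo,hi,amin=60):
    m=cv2.inRange(cv2.cvtColor(img,cv2.COLOR_BGR2HSV),lo,hi)
    n,l,st,ce=cv2.connectedComponentsWithStats(m)
    return [(ce[i],st[i,4],np.argwhere(l==i)[:,::-1]) for i in range(1,n) if st[i,4]>=amin]
E
python3 - <<'E'
from h import *
t=cv2.imread("pics/top0.png");s=cv2.imread("pics/scene0.png")
hv=cv2.cvtColor(t,cv2.COLOR_BGR2HSV)
m=cv2.inRange(hv,(50,120,40),(75,255,255));
pts=np.argwhere(m)[:,::-1]
# keep board only
k=[p for p in blobs(t,(50,120,40),(75,255,255),300)]
for b in k:print("green",b[0],b[1])
P=np.vstack([b[2] for b in k]).astype(np.int32)
W=np.array([onz("top",p,12)[:2] for p in cv2.convexHull(P)[:,0]],np.float32)
R=cv2.minAreaRect(W);print("board",R,cv2.boxPoints(R).tolist())
for n,im in(("top",t),("scene",s)):
    for b in blobs(im,(5,150,80),(22,255,255)):print(n,"onion",b[0],b[1],onz(n,b[0],33))
    for lo,hi in(((0,170,80),(4,255,255)),((175,170,80),(180,255,255))):
        for b in blobs(im,lo,hi,30):
            r_=cv2.minAreaRect(b[2].astype(np.int32));print(n,"red",b[0],b[1],cv2.boxPoints(r_).tolist(),onz(n,b[0],144))
a=cv2.resize(t[170:340,190:360],None,fx=3,fy=3,interpolation=2);b=cv2.resize(s[60:220,290:440],None,fx=3,fy=3)
b=cv2.resize(s[60:230,300:390+40],(390,510));a=cv2.resize(a,(400,510))
cv2.imwrite("pics/crop1.png",np.hstack([a,b]))
E
```

```text
green [284.69866826 248.2414033 ] 10062
board ((538.009765625, 39.87103271484375), (324.7400817871094, 434.3822326660156), 11.091634750366211) [[336.88970947265625, 221.7686309814453], [420.45562744140625, -204.49964904785156], [739.1298217773438, -142.0265655517578], [655.5639038085938, 284.24169921875]]
top onion [333.92094862 189.94071146] 253 [647.41167038 -15.67037087  33.        ]
top onion [346.46616541 214.88721805] 266 [593.53868267 -43.0719069   33.        ]
top red [230.91764706 209.25882353] 510 [[201.40147399902344, 207.01988220214844], [260.5935363769531, 202.5804901123047], [261.28155517578125, 211.75389099121094], [202.0894775390625, 216.1932830810547]] [591.10217642 179.71339293 144.        ]
top red [577.46835443 280.5       ] 632 [[564.0, 267.0], [591.0, 267.0], [591.0, 294.0], [564.0, 294.0]] [ 469.26221421 -456.27654823  144.        ]
scene onion [273.77165354 182.99212598] 254 [593.81823453 -43.51052644  33.        ]
scene onion [293.99638989 200.54512635] 277 [647.71065111 -16.35308994  33.        ]
scene red [379.72067039 121.44692737] 358 [[352.8814697265625, 127.67681121826172], [404.1253662109375, 108.88739013671875], [406.43096923828125, 115.17534637451172], [355.18707275390625, 133.9647674560547]] [596.13701023 177.63229184 144.        ]
scene red [ 29.2245283  171.31132075] 530 [[10.600011825561523, 169.2000274658203], [38.60000991821289, 155.2000274658203], [47.800010681152344, 173.6000213623047], [19.800010681152344, 187.6000213623047]] [ 501.46620119 -463.18786846  144.        ]
```

View pics/crop1.png

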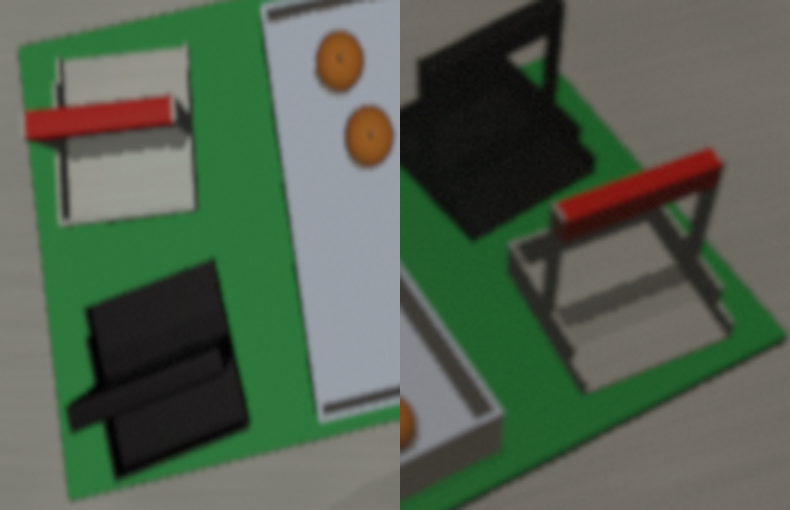

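The crop shows the red-handled scoop with its open front facing away from the robot. The black scoop is nearer the robot, and both golden onions lie by the bin's far left corner. Next: the handle's yaw, and the move in tool axes.

```bash
cat >>h.py <<'E'
def rel(target_xyz):
    from scipy.spatial.transform import Rotation as Ro
    s=r.sense();R=Ro.from_euler("xyz",s["tcp_rot"]).as_matrix()
    return R.T@(np.array(target_xyz)-s["eef_pos"])/10
E
python3 - <<'E'
from h import *
for uv in((201.7,211.6),(261,207.2),(202,207),(260.6,202.6),(261.3,211.8),(202.1,216.2)):print(onz("top",uv,144).round(1))
# scoop base corners from crop (crop scale 400/170,3) 
for c in((58,58),(187,45),(195,208),(62,225)):print("base",onz("top",(190+c[0]*170/400,170+c[1]/3),14).round(1))
print(rel((592,178,270)))
E
```

```text
[586.  232.7 144. ]
[595.7 124.8 144. ]
[594.5 232.6 144. ]
[604.2 125.8 144. ]
[587.2 124.  144. ]
[577.6 231.5 144. ]
base [647.7 246.5  14. ]
base [659.3 126.3  14. ]
base [539.7 115.3  14. ]
base [526.  236.8  14. ]
[ 61.53576497 -56.55254099  -2.16351595]
```

>>> apply_moves(series="2.8 -2.57 -0.1 0 0 0 -1;2.8 -2.57 -0.1 0 0 0 -1;2.8 -2.57 -0.1 0 0 0 -1;2.8 -2.57 -0.1 0 0 0 -1;2.8 -2.57 -0.1 0 0 0 -1;2.8 -2.57 -0.1 0 0 0 -1;2.8 -2.57 -0.1 0 0 0 -1;2.8 -2.57 -0.1 0 0 0 -1;2.8 -2.57 -0.1 0 0 0 -1;2.8 -2.57 -0.1 0 0 0 -1")

```text
clock: 0.93
eef_pos: [398.6, -233.0, 258.2]
tcp_rot: [-3.141, 0.0, 0.388]
contact_force: [1.5, -0.7, -0.1]
opening: 0.998
```

>>> apply_moves(series="2.8 -2.57 -0.1 0 0 0 -1;2.8 -2.57 -0.1 0 0 0 -1;2.8 -2.57 -0.1 0 0 0 -1;2.8 -2.57 -0.1 0 0 0 -1;2.8 -2.57 -0.1 0 0 0 -1;2.8 -2.57 -0.1 0 0 0 -1;2.8 -2.57 -0.1 0 0 0 -1;2.8 -2.57 -0.1 0 0 0 -1;2.8 -2.57 -0.1 0 0 0 -1;2.8 -2.57 -0.1 0 0 0 -1")

```text
clock: 1.77
eef_pos: [560.6, 111.0, 268.1]
tcp_rot: [-3.142, 0.001, 0.388]
contact_force: [0.9, -1.3, 0.4]
opening: 0.996
```

>>> apply_moves(series="2.8 -2.57 -0.1 0 0 0 -1;2.7 -2.55 -0.1 0 0 0 -1;0 0 0 0 0 -0.12 -1;0 0 0 0 0 -0.12 -1;0 0 0 0 0 -0.12 -1;0 0 0 0 0 -0.12 -1;0 0 0 0 0 -0.12 -1;0 0 0 0 0 -0.12 -1;0 0 0 0 0 -0.12 -1;0 0 0 0 0 -0.12 -1")

```text
clock: 2.6
eef_pos: [591.7, 177.2, 269.8]
tcp_rot: [-3.141, 0.0, 1.354]
contact_force: [-0.7, 0.1, 0.6]
opening: 1.0
```

>>> apply_moves(series="0 0 0 0 0 -0.12 -1;0 0 0 0 0 -0.12 -1;0 0 0 0 0 -0.07 -1;0 0 0 0 0 0 -1;0 0 0 0 0 0 -1;0 0 0 0 0 0 -1;0 0 0 0 0 0 -1;0 0 0 0 0 0 -1;0 0 0 0 0 0 -1;0 0 0 0 0 0 -1")

```text
clock: 3.43
eef_pos: [591.9, 177.2, 270.3]
tcp_rot: [-3.142, -0.0, 1.657]
contact_force: [-1.1, 0.2, 0.0]
opening: 1.0
```

```bash
python3 - <<'E'
from h import *
s=r.sense();print(s["clock"],s["eef_pos"],s["tcp_rot"])
c=r.camera_info("wrist");im=r.grab_frame("wrist");cv2.imwrite("pics/w1.png",im)
print(np.round(c["K"],1).tolist(),np.round(c["extrinsics"],3).tolist())
for lo,hi in(((0,170,60),(5,255,255)),((174,170,60),(180,255,255))):
    for b in blobs(im,lo,hi,30):
        q=cv2.boxPoints(cv2.minAreaRect(b[2].astype(np.int32)));print(b[0],b[1],onz("wrist",b[0],144,c).round(1));print([ (p.round(0).tolist(),onz("wrist",p,144,c).round(1).tolist()) for p in q])
E
```

```text
3.4333 [591.94742626 177.20827602 270.28188562] [-3.14158222e+00 -1.53257160e-05  1.65734259e+00]
[[309.7, 0.0, 313.6], [0.0, 309.7, 204.3], [0.0, 0.0, 1.0]] [[0.996, 0.082, 0.025, 585.619], [0.086, -0.952, -0.294, 251.955], [-0.0, 0.295, -0.956, 396.08], [0.0, 0.0, 0.0, 1.0]]
[314.62312812 193.73336106] 2404 [592.3 183.9 144. ]
[([304.0, 132.0], [579.0, 234.6, 144.0]), ([324.0, 132.0], [595.4, 236.2, 144.0]), ([325.0, 259.0], [607.1, 123.5, 144.0]), ([305.0, 259.0], [588.7, 121.7, 144.0])]
[ 12.46311971 368.39903265] 1654 [ -31. -256.  144.]
[([-0.0, 311.0], [54.4, -71.0, 144.0]), ([36.0, 311.0], [190.2, -29.1, 144.0]), ([36.0, 399.0], [-3.5, -347.3, 144.0]), ([0.0, 399.0], [-303.1, -523.8, 144.0])]
```

View pics/w1.png

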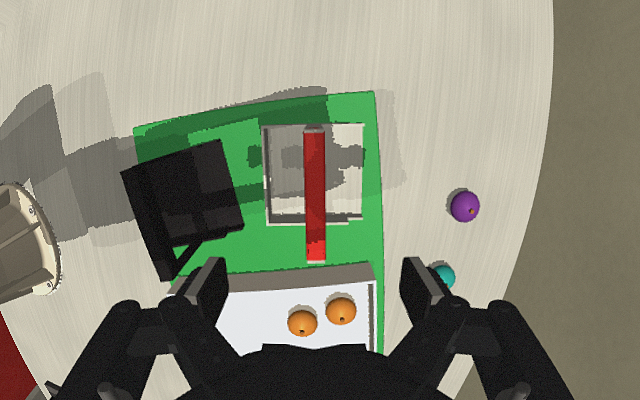

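The wrist view shows the red bar lying across the finger line at column ~315, rows 132–259. The bar's centre is at about (592.5, 180) and the yaw matches, so I descend and grip.

>>> apply_moves(series="0.1 0.05 2.5 0 0 0 -1;0.1 0 2.5 0 0 0 -1;0 0 2.5 0 0 0 -1;0 0 2 0 0 0 -1;0 0 2 0 0 0 -1;0 0 1.5 0 0 0 -1;0 0 1 0 0 0 -1;0 0 0 0 0 0 -1;0 0 0 0 0 0 -1;0 0 0 0 0 0 0", squeeze=80)

```text
clock: 4.32
eef_pos: [593.0, 179.4, 131.3]
tcp_rot: [3.14, -0.0, 1.658]
contact_force: [-0.3, -0.1, -0.1]
opening: 0.884
```

>>> apply_moves(series="0 0 0 0 0 0 1;0 0 0 0 0 0 1;0 0 0 0 0 0 1;0 0 0 0 0 0 1;0 0 0 0 0 0 1;0 0 0 0 0 0 1;0 0 0 0 0 0 1;0 0 0 0 0 0 1;0 0 0 0 0 0 1;0 0 0 0 0 0 1")

```text
clock: 5.15
eef_pos: [592.7, 179.3, 130.8]
tcp_rot: [3.141, -0.0, 1.658]
contact_force: [-0.5, -1.5, 5.9]
opening: 0.201
```

>>> apply_moves(series="0 0 -0.5 0 0 0 1;0 0 -0.5 0 0 0 1;0 0 -1 0 0 0 1;0 0 -1.5 0 0 0 1;0 0 -1.5 0 0 0 1;0 0 -1.5 0 0 0 1;0 0 -1.5 0 0 0 1;0 0 -1 0 0 0 1;0 0 0 0 0 0 1;0 0 0 0 0 0 1")

```text
clock: 5.98
eef_pos: [592.4, 179.3, 220.7]
tcp_rot: [3.141, -0.0, 1.658]
contact_force: [0.0, -0.2, -3.0]
opening: 0.203
```

```bash
python3 - <<'E'
from h import *
im=r.grab_frame("scene");cv2.imwrite("pics/s2.png",im[0:300,120:520])
w=r.grab_frame("wrist");cv2.imwrite("pics/s2.png",np.hstack([cv2.resize(im[0:300,120:520],None,fx=1,fy=1),w[90:390,100:500]]))
s=r.sense();print(s["eef_pos"],s["tcp_rot"],s["contact_force"],s["wrist_torque"],s["opening"])
E
```

```text
[591.66318258 179.0792496  219.39700925] [-3.14018229e+00  2.69114656e-04  1.65780508e+00] [ 0.4301386   0.27289706 -3.13358224] [ 0.03171987 -0.03341424  0.00067899] 0.19565765987586056
```

View pics/s2.png

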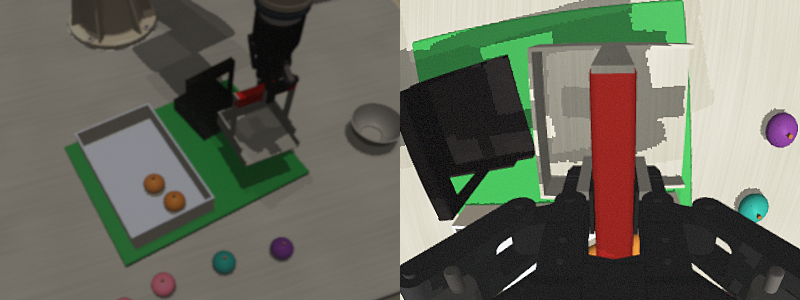

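The scoop is held level and the gripper carries its weight. Now I move it above the near part of the bin and align its yaw with the board.

>>> apply_moves(series="-1 -0.5 0 0 0 0 1;-2.4 -1.3 0 0 0 0 1;-2.8 -1.6 0 0 0 0 1;-2.8 -1.6 0 0 0 0 1;-2.8 -1.6 0 0 0 0 1;-2.8 -1.6 0 0 0 0 1;-2.8 -1.6 0 0 0 0 1;-2.4 -1.3 0 0 0 0 1;-1.6 -0.8 0 0 0 0 1;-0.8 -0.3 0 0 0 0 1")

```text
clock: 6.92
eef_pos: [487.9, -54.7, 219.5]
tcp_rot: [-3.139, 0.0, 1.656]
contact_force: [-0.1, 0.1, -3.4]
opening: 0.199
```

>>> apply_moves(series="0 0 0 0 0 -0.027 1;0 0 0 0 0 -0.027 1;0 0 0 0 0 -0.027 1;0 0 0 0 0 -0.026 1;0 0 0 0 0 0 1;0 0 0 0 0 0 1;0 0 0 0 0 0 1;0 0 0 0 0 0 1;0 0 0 0 0 0 1;0 0 0 0 0 0 1")

```text
clock: 7.75
eef_pos: [490.0, -52.5, 220.2]
tcp_rot: [-3.142, -0.0, 1.765]
contact_force: [-0.2, 0.6, -3.5]
opening: 0.196
```

```bash
python3 - <<'E'
from h import *
s=r.sense();print(s["clock"],s["eef_pos"],s["tcp_rot"])
c=r.camera_info("wrist");w=r.grab_frame("wrist");t=r.grab_frame("top")
cv2.imwrite("pics/w3raw.png",w);cv2.imwrite("pics/t3raw.png",t)
cv2.imwrite("pics/m3.png",np.vstack([w[60:360,:],cv2.resize(t[140:320,180:440],None,fx=640/260*1,fy=640/260)[:300]]))
print(np.round(c["extrinsics"],4).tolist())
E
```

```text
7.75 [489.99626379 -52.46242866 220.22729961] [-3.14150240e+00 -7.87099692e-05  1.76461364e+00]
[[0.9813, 0.1838, 0.0563, 475.7136], [0.1923, -0.9378, -0.2892, 21.1496], [-0.0004, 0.2946, -0.9556, 346.0441], [0.0, 0.0, 0.0, 1.0]]
```

View pics/m3.png

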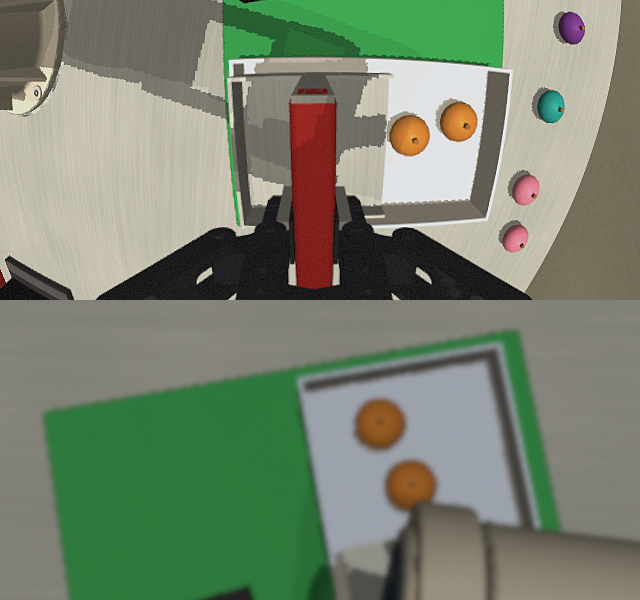

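The wrist view shows the scoop above the near part of the bin, inside the rim, with both onions ahead of the lip at (409,195) and (459,181) full frame. I check the offsets with these pixels.

```bash
python3 - <<'E'
from h import *
E=np.array([[0.9813,0.1838,0.0563,475.7136],[0.1923,-0.9378,-0.2892,21.1496],[-0.0004,0.2946,-0.9556,346.0441],[0,0,0,1]])
c={"K":r.camera_info("wrist")["K"],"extrinsics":E}
a=.1936;R=np.array([[np.cos(a),np.sin(a)],[-np.sin(a),np.cos(a)]])
f=lambda uv,z:(R@(onz("wrist",uv,z,c)[:2]-[538,39.9])).round(1)
print("rim outer: exp(144,-11)",f((511,131),62),"exp(144,-189)",f((487,277),62),"(-144,-11)",f((230,120),62))
print("inner far-left floor? ",f((484,184),16))
print("scoop front-left wall top",f((392,134),119.4),"front right",f((384,277),119.4))
print("lip",f((384,200),103.4),"tcp",R@(np.array([490,-52.5])-[538,39.9]))
print("bar far end",f((291,161),233.4),f((335,161),233.4))
for b in blobs(cv2.imread("pics/w3raw.png"),(8,150,80),(22,255,255),200):print("onion",b[0],b[1],f(b[0],33))
w=cv2.imread("pics/w3raw.png");cv2.imwrite("pics/c4.png",cv2.resize(w[105:295,215:525],None,fx=2.5,fy=2.5))
E
```

```text
rim outer: exp(144,-11) [142.4 -13.4] exp(144,-189) [ 142.7 -185. ] (-144,-11) [-142.4  -12.1]
inner far-left floor?  [142.6 -82.3]
scoop front-left wall top [ -6.6 -21.6] front right [  -4.4 -141.6]
lip [ -6.3 -77.5] tcp [-64.8803651  -81.43892328]
bar far end [-73.1 -24.5] [-56.9 -24.5]
onion [458.42201835 181.53761468] 1090 [ 96.9 -76.3]
onion [409.10543657 195.17051071] 1214 [ 38.6 -92.6]
```

View pics/c4.png

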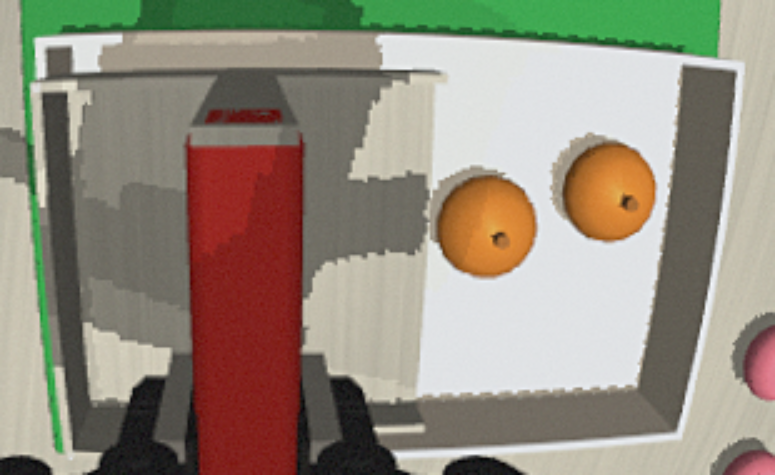

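Board and scoop agree within about 2 mm: ~5 mm clearance left, ~15 mm behind. I lower it.

>>> apply_moves(series="0 0 1 0 0 0 1;0 0 1.5 0 0 0 1;0 0 1.5 0 0 0 1;0 0 1.5 0 0 0 1;0 0 1 0 0 0 1;0 0 0.7 0 0 0 1;0 0 0.5 0 0 0 1;0 0 0.3 0 0 0 1;0 0 0 0 0 0 1;0 0 0 0 0 0 1")

```text
clock: 8.68
eef_pos: [490.3, -52.5, 140.6]
tcp_rot: [3.141, 0.0, 1.765]
contact_force: [-0.6, 0.1, -2.8]
opening: 0.196
```

>>> apply_moves(series="0 0 0.1 0 0 0 1;0 0 0.1 0 0 0 1;0 0 0.1 0 0 0 1;0 0 0.05 0 0 0 1;0 0 0 0 0 0 1;0 0 0 0 0 0 1;0 0 0 0 0 0 1;0 0 0 0 0 0 1;0 0 0 0 0 0 1;0 0 0 0 0 0 1")

```text
clock: 9.52
eef_pos: [490.0, -52.5, 136.8]
tcp_rot: [3.142, -0.0, 1.765]
contact_force: [-0.5, -1.1, -2.8]
opening: 0.194
```

>>> apply_moves(series="0 0.2 0.05 0 0 0 1;0 0.42 0 0 0 0 1;0 0.42 0 0 0 0 1;0 0.42 0 0 0 0 1;0 0.42 0 0 0 0 1;0 0.42 0 0 0 0 1;0 0.42 0 0 0 0 1;0 0.42 0 0 0 0 1;0 0.42 0 0 0 0 1;0 0.42 0 0 0 0 1")

```text
clock: 10.35
eef_pos: [529.5, -44.8, 136.2]
tcp_rot: [-3.141, -0.0, 1.765]
contact_force: [-0.1, 0.7, -3.1]
opening: 0.202
```

>>> apply_moves(series="0 0.42 0 0 0 0 1;0 0.42 0 0 0 0 1;0 0.42 0 0 0 0 1;0 0.42 0 0 0 0 1;0 0.42 0 0 0 0 1;0 0.42 0 0 0 0 1;0 0.42 0 0 0 0 1;0 0.42 0 0 0 0 1;0 0.42 0 0 0 0 1;0 0.42 0 0 0 0 1")

```text
clock: 11.18
eef_pos: [570.7, -36.7, 136.3]
tcp_rot: [-3.142, 0.0, 1.765]
contact_force: [-0.5, -0.3, -2.7]
opening: 0.201
```

```bash
cat >o.py <<'E'
from h import *
import sys
s=r.sense();print(s["clock"],s["eef_pos"].round(1),s["contact_force"].round(1))
c=r.camera_info("wrist");w=r.grab_frame("wrist");cv2.imwrite(f"pics/{sys.argv[1]}.png",w)
a=.1936;R=np.array([[np.cos(a),np.sin(a)],[-np.sin(a),np.cos(a)]])
f=lambda p:(R@(np.array(p)[:2]-[538,39.9])).round(1)
print("tcp",f(s["eef_pos"]))
for b in blobs(w,(8,150,60),(22,255,255),150):print("onion",b[0].round(),b[1],f(onz("wrist",b[0],35,c)))
E
python3 o.py w5
```

```text
11.1833 [570.7 -36.7 136.3] [-0.5 -0.3 -2.7]
tcp [ 17.4 -81.4]
onion [418. 229.] 3874 [102.7 -98. ]
```

View pics/w5.png

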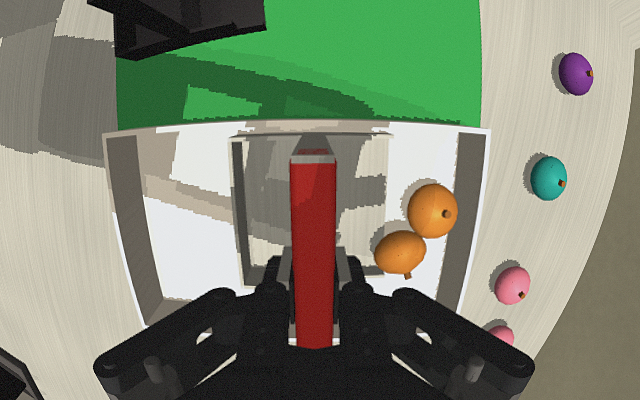

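The picture shows onion b at (400,252) on the lip, touching onion a at (432,210). Before going on I check where b sits against the scoop's right wall.

```bash
python3 - <<'E'
from h import *
c=r.camera_info("wrist");a=.1936;R=np.array([[np.cos(a),np.sin(a)],[-np.sin(a),np.cos(a)]])
f=lambda uv,z:(R@(onz("wrist",uv,z,c)[:2]-[538,39.9])).round(1)
print("a",f((432,210),34),"b",f((400,252),36),"b right",f((404,275),36),"front right wall top",f((386,274),35.5))
E
```

```text
a [115.1 -81.8] b [  90.4 -117.8] b right [  96.7 -140.3] front right wall top [  80.4 -138.8]
```

>>> apply_moves(series="0 -0.4 0 0 0 0 1;0 -0.4 0 0 0 0 1;0 -0.4 0 0 0 0 1;0 -0.3 0 0 0 0 1;-0.3 0 0 0 0 0 1;-0.4 0 0 0 0 0 1;-0.4 0 0 0 0 0 1;-0.3 0 0 0 0 0 1;0 0 0 0 0 0 1;0 0 0 0 0 0 1")

```text
clock: 12.07
eef_pos: [558.4, -53.7, 136.3]
tcp_rot: [3.142, -0.0, 1.764]
contact_force: [0.1, 1.1, -3.9]
opening: 0.194
```

>>> apply_moves(series="0 0.4 0 0 0 0 1;0 0.42 0 0 0 0 1;0 0.42 0 0 0 0 1;0 0.42 0 0 0 0 1;0 0.42 0 0 0 0 1;0 0.42 0 0 0 0 1;0 0.42 0 0 0 0 1;0 0.42 0 0 0 0 1;0 0.42 0 0 0 0 1;0 0 0 0 0 0 1")

```text
clock: 12.9
eef_pos: [596.2, -46.0, 136.4]
tcp_rot: [3.141, 0.0, 1.765]
contact_force: [0.2, -0.6, -3.5]
opening: 0.197
```

```bash
python3 o.py w6
```

```text
12.9 [596.2 -46.  136.4] [ 0.2 -0.6 -3.5]
tcp [ 40.6 -95.5]
onion [407. 198.] 2325 [114.4 -85.4]
onion [407. 260.] 2074 [ 119.9 -139.9]
```

View pics/w6.png

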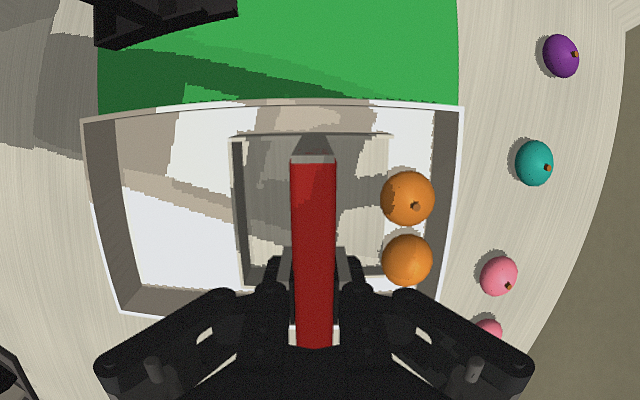

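Both onions now stand side by side at the far wall, at (407,198) and (407,260). They span board y about -62 to -162, so the scoop needs to go ~16 mm further right to take both.

>>> apply_moves(series="0 -0.4 0 0 0 0 1;0 -0.5 0 0 0 0 1;0 -0.5 0 0 0 0 1;0 -0.4 0 0 0 0 1;-0.3 0 0 0 0 0 1;-0.5 0 0 0 0 0 1;-0.5 0 0 0 0 0 1;-0.3 0 0 0 0 0 1;0 0 0 0 0 0 1;0 0 0 0 0 0 1")

```text
clock: 13.78
eef_pos: [580.7, -65.7, 136.2]
tcp_rot: [3.142, -0.0, 1.764]
contact_force: [0.4, -0.3, -2.3]
opening: 0.198
```

```bash
python3 o.py w7
```

```text
13.7833 [580.7 -65.7 136.2] [ 0.4 -0.3 -2.3]
tcp [  21.6 -111.8]
onion [431. 179.] 2293 [114.2 -85.7]
onion [430. 247.] 2027 [ 120.4 -144.7]
```

>>> apply_moves(series="-0.2 0.3 0 0 0 0 1;0 0.42 0 0 0 0 1;0 0.42 0 0 0 0 1;0 0.42 0 0 0 0 1;0 0.42 0 0 0 0 1;0 0.42 0 0 0 0 1;0 0.42 0 0 0 0 1;0 0.42 0 0 0 0 1;0 0.42 0 0 0 0 1;0 0 0 0 0 0 1")

```text
clock: 14.67
eef_pos: [618.0, -60.0, 136.4]
tcp_rot: [3.14, 0.0, 1.765]
contact_force: [0.2, 0.0, -3.8]
opening: 0.201
```

```bash
python3 o.py w8
```

```text
14.6667 [618.  -60.  136.4] [ 0.2  0.  -3.8]
tcp [  59.3 -113.5]
onion [389. 177.] 2600 [117.4 -86.3]
onion [392. 248.] 2004 [ 124.4 -146.2]
```

View pics/w8.png

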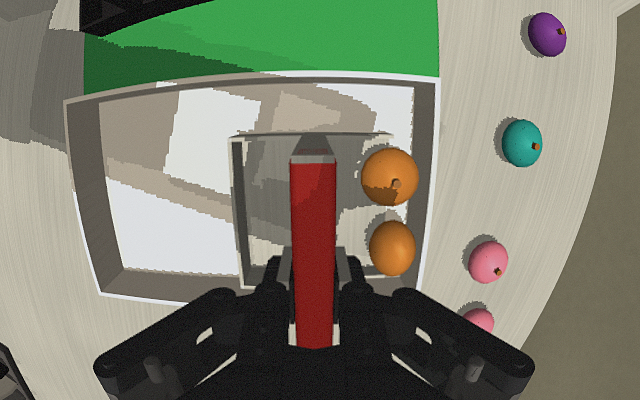

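Both onions are riding over the lip within the side walls, and b is on edge. On to the far wall.

>>> apply_moves(series="0 0.3 0 0 0 0 1;0 0.3 0 0 0 0 1;0 0.3 0 0 0 0 1;0 0.3 0 0 0 0 1;0 0.3 0 0 0 0 1;0 0.1 0 0 0 0 1;0 0.05 0 0 0 0 1;0 0 0 0 0 0 1;0 0 0 0 0 0 1;0 0 0 0 0 0 1")

```text
clock: 15.55
eef_pos: [633.0, -57.0, 136.3]
tcp_rot: [3.142, -0.0, 1.765]
contact_force: [-0.0, 0.9, -3.4]
opening: 0.195
```

```bash
python3 o.py w9
```

```text
15.55 [633.  -57.  136.3] [-0.   0.9 -3.4]
tcp [  74.6 -113.4]
onion [370. 176.] 2682 [117.2 -86. ]
onion [360. 236.] 1849 [ 111.6 -135. ]
```

>>> apply_moves(series="0 0.15 0 0 0 0 1;0 -0.25 -0.16 -0.02 0 0 1;0 -0.25 -0.16 -0.02 0 0 1;0 -0.25 -0.16 -0.02 0 0 1;0 -0.25 -0.16 -0.02 0 0 1;0 -0.25 -0.16 -0.02 0 0 1;0 -0.25 -0.16 -0.02 0 0 1;0 -0.25 -0.16 -0.02 0 0 1;0 -0.25 -0.16 -0.02 0 0 1;0 -0.25 -0.16 -0.02 0 0 1")

```text
clock: 16.43
eef_pos: [610.8, -61.4, 149.2]
tcp_rot: [2.96, 0.0, 1.765]
contact_force: [0.4, -0.1, -3.9]
opening: 0.199
```

>>> apply_moves(series="0 -0.2 -0.15 -0.02 0 0 1;0 0 -0.3 0 0 0 1;0 0 -0.5 0 0 0 1;0 0 -0.5 0 0 0 1;0 0 -0.5 0 0 0 1;0 0 -0.3 0 0 0 1;0 0 0 0 0 0 1;0 0 0 0 0 0 1;0 0 0 0 0 0 1;0 0 0 0 0 0 1")

```text
clock: 17.27
eef_pos: [605.0, -62.5, 170.2]
tcp_rot: [2.942, -0.0, 1.765]
contact_force: [-1.3, -0.0, -4.1]
opening: 0.196
```

```bash
python3 o.py w10; python3 -c "
from h import *
print(r.sense()['tcp_rot']);w=cv2.imread('pics/w10.png');s=r.grab_frame('scene')
cv2.imwrite('pics/m10.png',np.hstack([w[90:390,160:560],cv2.resize(s[90:290,150:417],(400,300))]))"
```

```text
17.2667 [605.  -62.5 170.2] [-1.3 -0.  -4.1]
tcp [  46.1 -113.4]
onion [367. 176.] 2691 [123.3 -95.6]
onion [353. 235.] 1328 [ 112.1 -152.8]
[ 2.94220802e+00 -1.91436564e-04  1.76489958e+00]
```

View pics/m10.png

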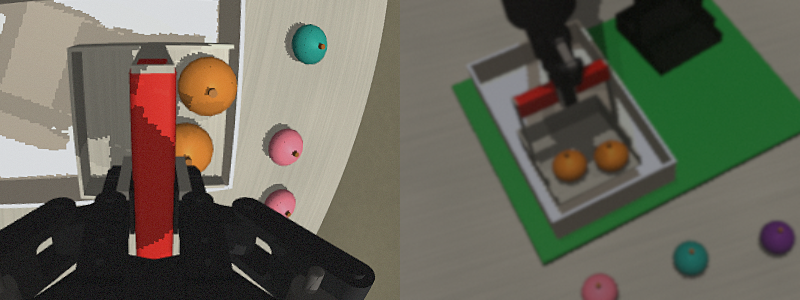

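Both onions are in the tipped scoop: wrist crop (208,86) and (193,148), scene crop (570,165) and (611,155). I lift clear and carry it left to the open board.

>>> apply_moves(series="0 0 -0.2 0 0 0 1;0 0 -0.5 0 0 0 1;0 0 -0.7 0 0 0 1;0 0 -0.8 0 0 0 1;0 0 -0.8 0 0 0 1;0 0 -0.8 0 0 0 1;0 0 -0.7 0 0 0 1;0 0 -0.5 0 0 0 1;0 0 -0.2 0 0 0 1;0 0 0 0 0 0 1")

```text
clock: 18.2
eef_pos: [595.2, -64.6, 222.2]
tcp_rot: [2.941, 0.0, 1.765]
contact_force: [0.0, -0.2, -4.8]
opening: 0.197
```

>>> apply_moves(series="0.2 0 0 0 0 0 1;0.5 0.1 0 0 0 0 1;0.8 0.2 0 0 0 0 1;1.1 0.2 0 0 0 0 1;1.3 0.3 0 0 0 0 1;1.4 0.3 0 0 0 0 1;1.4 0.3 0 0 0 0 1;1.4 0.3 0 0 0 0 1;1.4 0.3 0 0 0 0 1;1.4 0.3 0 0 0 0 1")

```text
clock: 19.03
eef_pos: [595.8, 48.6, 225.9]
tcp_rot: [2.942, -0.0, 1.765]
contact_force: [-0.5, -1.0, -4.5]
opening: 0.196
```

>>> apply_moves(series="1.4 0.3 0 0 0 0 1;1.4 0.3 0 0 0 0 1;1.4 0.3 0 0 0 0 1;1.4 0.3 0 0 0 0 1;1.4 0.3 0 0 0 0 1;1.4 0.3 0 0 0 0 1;1.2 0.3 0 0 0 0 1;0.9 0.2 0 0 0 0 1;0.6 0.1 0 0 0 0 1;0.3 0 0 0 0 0 1")

```text
clock: 19.87
eef_pos: [597.1, 164.3, 230.8]
tcp_rot: [2.942, -0.0, 1.766]
contact_force: [-0.4, 0.2, -3.2]
opening: 0.194
```

```bash
python3 o.py w11; python3 -c "
from h import *
print(r.sense()['tcp_rot'],r.sense()['wrist_torque'])
for b in blobs(cv2.imread('pics/t3raw.png')*0+r.grab_frame('top'),(5,150,80),(22,255,255),40):print('top',b[0],b[1])"
```

```text
19.8667 [597.1 164.3 230.8] [-0.4  0.2 -3.2]
tcp [ 82.  110.7]
onion [367. 176.] 2672 [183.1 115.1]
onion [353. 235.] 1332 [169.3  44.5]
[ 2.94181585e+00 -1.79855806e-04  1.76548292e+00] [-0.08122883  0.2639111  -0.05167419]
top [249.01308901 181.20157068] 382
```

>>> apply_moves(series="0 0 0 0.01 0 0 1;0 0 0 0.02 0 0 1;0 0 0 0.025 0 0 1;0 0 0 0.03 0 0 1;0 0 0 0.03 0 0 1;0 0 0 0.03 0 0 1;0 0 0 0.025 0 0 1;0 0 0 0.02 0 0 1;0 0 0 0.01 0 0 1;0 0 0 0 0 0 1")

```text
clock: 20.8
eef_pos: [597.6, 162.8, 230.7]
tcp_rot: [-3.141, 0.0, 1.764]
contact_force: [0.8, 0.1, -4.1]
opening: 0.197
```

>>> apply_moves(series="0 0 0.3 0 0 0 1;0 0 0.8 0 0 0 1;0 0 1.2 0 0 0 1;0 0 1.4 0 0 0 1;0 0 1.4 0 0 0 1;0 0 1.4 0 0 0 1;0 0 1.1 0 0 0 1;0 0 0.7 0 0 0 1;0 0 0.4 0 0 0 1;0 0 0.2 0 0 0 1")

```text
clock: 21.63
eef_pos: [596.9, 163.1, 141.0]
tcp_rot: [-3.141, 0.0, 1.765]
contact_force: [0.3, -0.1, -3.0]
opening: 0.201
```

>>> apply_moves(series="0 0 0.2 0 0 0 1;0 0 0.2 0 0 0 1;0 0 0.1 0 0 0 1;0 0 0.1 0 0 0 1;0 0 0.1 0 0 0 1;0 0 0 0 0 0 1;0 0 0 0 0 0 1;0 0 0 0 0 0 1;0 0 0 0 0 0 1;0 0 0 0 0 0 1")

```text
clock: 22.47
eef_pos: [597.3, 163.2, 134.9]
tcp_rot: [3.141, 0.0, 1.765]
contact_force: [0.7, 1.5, -4.4]
opening: 0.195
```

```bash
python3 o.py w12; python3 -c "
from h import *
s=r.sense();print(s['tcp_rot'],s['eef_pos'],s['contact_force'])"
```

```text
22.4667 [597.3 163.2 134.9] [ 0.7  1.5 -4.4]
tcp [ 81.9 109.6]
onion [367. 176.] 2681 [122.3 137.4]
onion [353. 235.] 1328 [113.5  89.4]
[ 3.14152435e+00 -1.90725865e-05  1.76476305e+00] [597.25953021 163.18770227 134.89324786] [-0.33687421 -0.81757398 -4.01588997]
```

>>> apply_moves(series="0 0 0.05 0 0 0 1;0 0 0.05 0 0 0 1;0 0 0.05 0 0 0 1;0 0 0.05 0 0 0 1;0 0 0.05 0 0 0 1;0 0 0.05 0 0 0 1;0 0 0.05 0 0 0 1;0 0 0 0 0 0 1;0 0 0 0 0 0 1;0 0 0 0 0 0 1")

```text
clock: 23.35
eef_pos: [597.2, 163.2, 131.3]
tcp_rot: [3.142, -0.0, 1.765]
contact_force: [0.4, -0.3, -3.0]
opening: 0.199
```

>>> apply_moves(series="0 0 0.03 0 0 0 1;0 0 0 0 0 0 1;0 0 0.03 0 0 0 1;0 0 0 0 0 0 1;0 0 0 0 0 0 1;0 0 0 0 0 0 1;0 0 0 0 0 0 1;0 0 0 0 0 0 1;0 0 0 0 0 0 1;0 0 0 0 0 0 1")

```text
clock: 24.18
eef_pos: [597.3, 163.2, 130.8]
tcp_rot: [3.141, 0.0, 1.765]
contact_force: [0.7, -0.9, -1.1]
opening: 0.194
```

>>> apply_moves(series="0 0 0.03 0 0 0 1;0 0 0 0 0 0 1;0 0 0.02 0 0 0 1;0 0 0 0 0 0 1;0 0 0 0 0 0 1;0 0 0 0 0 0 1;0 0 0 0 0 0 1;0 0 0 0 0 0 1;0 0 0 0 0 0 1;0 0 0 0 0 0 1")

```text
clock: 25.02
eef_pos: [597.3, 163.2, 130.8]
tcp_rot: [3.141, 0.0, 1.765]
contact_force: [-2.7, -1.0, 4.6]
opening: 0.195
```

Resting on the board (force now upward). I release and rise.

>>> apply_moves(series="0 0 0 0 0 0 0.5;0 0 0 0 0 0 0.5;0 0 0 0 0 0 0;0 0 0 0 0 0 0;0 0 0 0 0 0 -0.5;0 0 0 0 0 0 -0.5;0 0 0 0 0 0 -1;0 0 0 0 0 0 -1;0 0 0 0 0 0 -1;0 0 0 0 0 0 -1")

```text
clock: 25.85
eef_pos: [597.2, 163.2, 130.2]
tcp_rot: [3.142, -0.0, 1.765]
contact_force: [0.2, -0.3, 0.5]
opening: 1.002
```

>>> apply_moves(series="0 0 -0.3 0 0 0 -1;0 0 -0.6 0 0 0 -1;0 0 -1 0 0 0 -1;0 0 -2 0 0 0 -1;0 0 -2.5 0 0 0 -1;0 0 -2.5 0 0 0 -1;0 0 -2.5 0 0 0 -1;0 0 -2 0 0 0 -1;0 0 -1 0 0 0 -1;0 0 0 0 0 0 -1")

```text
clock: 26.68
eef_pos: [598.5, 163.5, 277.6]
tcp_rot: [3.136, -0.0, 1.765]
contact_force: [-0.0, 0.1, -0.3]
opening: 0.999
```

```bash
python3 o.py w13; python3 -c "
from h import *
w=cv2.imread('pics/w13.png');s=r.grab_frame('scene')
cv2.imwrite('pics/m13.png',np.hstack([w[60:360,160:560],cv2.resize(s[40:240,200:467],(400,300))]))"
```

```text
26.6833 [598.5 163.5 277.6] [-0.   0.1 -0.3]
tcp [ 83.1 109.7]
onion [345. 151.] 1013 [122.  137.8]
onion [334. 192.] 795 [109.5  86.6]
```

View pics/m13.png

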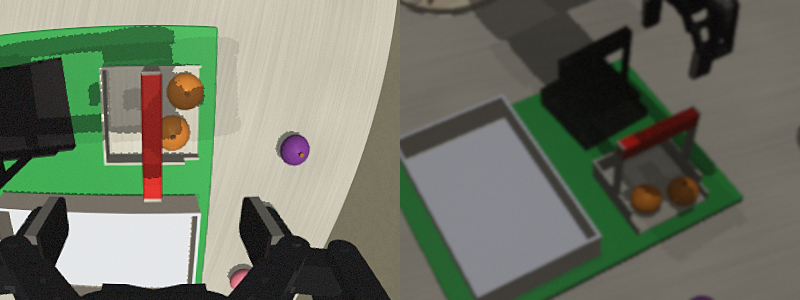

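The bin is empty. The scoop stands level on the open green board with both onions in it, wrist crop (185,91) and (175,133), clear of the black scoop, and the gripper is free above. I hand in.

```bash
python3 -c "
from rig import r
print(r.sense()['clock'],r.sign_off())"
```

```text
the job is handed in; nothing more can be done
26.7833 None
```

Both golden onions are in the red-handled scoop, and it is set down level on the open part of the green board and let go. The job was handed in at 26.8 s of the 67 s allowed.

**How it went:** I pinched the red bar and skimmed the scoop along the bin floor. Onion b was deflected to the right, so I backed off twice and shifted the scoop about 32 mm right in total. Both onions then rode in side by side against the far wall, a little right of the far left corner you named. I tipped the scoop back 0.2 rad, lifted it, carried it over, levelled it and lowered it to a soft contact of about 5 N before opening the gripper.

**Last checks:**
- The last pictures show the bin empty and both onions inside the scoop. It stands clear of the black scoop and the bin.
- The gripper is fully open about 147 mm above the place of release, with contact force about 0.
- From gripping the bar to handing in, every force reading stayed under 7 N.
- The onions did not shift in the wrist view during carrying and lowering, and the gripper never touched them.
- Nothing failed. The board and bin positions measured from the two cameras agreed within about 2 mm at the left and far edges and 4 mm at one corner.
- I viewed 12 pictures, two past the budget of 10.

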